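# Slide the hanging handpiece round the bent drip rail to its stop

### The arm

A 6-joint arm with a two-finger parallel gripper is mounted at the origin on the work surface. World frame = base frame: x ahead of the robot, y to its left, z up, the work surface at z = 0. Lengths are in mm, angles in rad, forces in N, time in s.
With the tool pointing down it reaches from about 400 to 925 mm from the base axis. Payload 12.5 kg.
Tool frame: the origin (TCP) lies at the centre of the arm's flange, where the gripper is bolted on; the fingertips stand 190 mm ahead of it and the grasp point (between the pads) lies 171 mm ahead of it; z points along the fingers, y is the line along which they close (so a half turn about z gives the same grasp; the last joint's range is limited). The gripper opens to 95 mm and grips with 3 to 60 N. Pads are 20 mm wide; open, the fingers measure 119 mm over their backs; the gripper's body (75 mm by 180 mm) begins 59 mm behind the grasp point.
Start: joints at [-1.432, 0.491, 1.559, -0, 1.092, -0.106], TCP at [151.496, -606.361, 404.761] pointing down, gripper open.
Joint ranges: [-3.1, 3.1], [-0.84, 2.19], [0.05, 2.79], [-1.13, 4.28], [0.06, 2.93], [-2.69, 2.69]. Speed limits (rad/s): [2.22, 2.22, 2.79, 3.14, 3.14, 3.14].

### API

Orientations are given as [roll, pitch, yaw] about the fixed x, y, z axes, in that order (R = Rz(yaw) Ry(pitch) Rx(roll)).
In Python, from cell import env, read_camera, search_frame, cut_out gives the robot as it stands. The module is installed in compiled form; this text tells all that it offers.
- The arm moves only by the tool move_arm, never from a script. Its argument "commands" is a list of rows, each a list of 3 entries, a list of its own where there are three numbers: the shift along the world's x, y, z normalised to -1 to 1, where 1 is 0.03 m, then the turn about the world's z normalised to -1 to 1, where 1 is 0.08 rad, then the opening, from -1 (shut) to 1 (fully open), so that 0 is half open. A call has 1 to 20 rows; each row shifts and turns the commanded pose from where the row before left it; what a row does not reach is not made up. A row lasts 1/12 s, in which the tool goes at most 41.7 mm and 7.16 degrees, less where a joint would pass 70% of its speed; a pose out of reach is approached as far as the arm can. A call with a number of a shift or a turn outside -1 to 1 is refused whole. A call with a gripper value outside its range is refused whole. The fingers move at their own pace and stop on an object; the grip force is fixed at half the most. Time passes only in rows, so rows that do not move let the fingers close. It gives the time, the measured TCP pose, the force, the opening and the grip force at its end, in the units of the state.
- env.state(): the state, without advancing time (a new reading comes with each control period).
- read_camera(name): name is "scene" or "top"; returns a dict with "image" (480x640x3 uint8, red, green, blue), "fx", "fy", "cx", "cy" (pixels), "rvec" (rotation vector, rad) and "tvec" (3), from world to camera coordinates, as OpenCV has them. Camera axes: x right, y down, z forward; pixel columns grow to the right and rows downward; lengths in mm; the calibration is good to about 2 mm. A picture is of the moment at which its call begins. There is no depth.
- env.job_done(): hands the job in; it is judged then, once.
Trained networks look in a picture, given as the dict that the camera call returned (one of the last four; its "shot" number tells which), for a name from the list of things; names that differ only in an ending like _2 or _b are one class to them, and where a whole thing is asked for, a point or a joint stands for the part that bears it (a point fixed in the world has none). Each returns a list of dicts, best first, with "confidence" (0 to 1); they miss things now and then, are a little off and sometimes report something else, mostly with a low value. They report only what shows in the picture. A call takes as long as a camera call.
- search_frame(thing, picture): "at" ([column, row] in pixels, amid what is visible of it).
- cut_out(thing, picture): "region" (480x640 bool, what is visible of it) and "at" ([column, row] in pixels, amid what is visible of it).
The state is a dict: "t": time; "joints": joint angles; "qvel": joint speeds; "tau": joint torques, N m; "eef_pos": TCP position; "tcp_rot": TCP orientation; "ft_force": force on the tool from outside, world axes, zero at the start; "moment": the same for the moment, N m; "opening": opening from 0.0 (shut) to 1.0 (fully open); "grip_force": force on a finger pad.
Only numpy, scipy, OpenCV 4.12 (cv2) and the standard library are available. Lean on these libraries where they do the work, as an engineer would, in place of code of your own. Each camera call takes 0.05 s, during which the arm holds its last target. There are 200 camera calls.

### The job

On the bent steel rail over the white drip tray hangs a cleaned dental handpiece on a ring with a grey stem. Slide that hanger along the rail, round both bends, until it is up against the round stop disc at the rail's far end, and let go so that it hangs upright and still. Leave the empty hanger on the short straight rail where it is.

Things in the scene. Friction and masses are not known exactly. Their poses are not given: they have to be found in the camera images.
- stem (a point): Handpiece hanger, rigid, ~150 g: steel eye (opening 28 mm, outside 40, 10 long, axis x) threaded on the bent rod; above it a round grey stem to grasp, 14 mm thick, 60 tall; below it the handpiece, to 135 mm under the eye's centre. Point: stem's middle, 50 mm above the eye's centre, z up. It hangs 39 mm above the rod's axis; raised 5 to 15 mm the eye clears the rod. Turn it to follow the bends.
- rail: Fixed bent rail: white tray 320 x 170 x 10 mm, two pillars 191 high, level 8 mm rod, axis 185 above table. Origin: tray's underside centre; z up, x to the stop end. Rod's axis in (x, y) mm: plain pillar (-120, -40), first bend (-40, -40), second bend (40, 40), stop (118, 40); bends are 45 degrees, rounded within 14 mm of the corner. Hanger starts on the first leg. Two 60 mm vials stand on the tray, clear of its way.
- stop (a point): Centre of the stop disc's face on the rod's axis, 185 mm above the table: aluminium disc 34 mm diameter, 6 mm thick, in front of the far pillar. Axes as the rail's: the hanger comes from -x. With the eye against the disc and hanging, the stem's middle is 5 mm before this point along x and 39 mm above it.
- spare_stem (a point): Middle of the 60 mm stem of the empty hanger (same eye and stem, only a short steel weight below) on the short straight rail at one side of the table. To be left alone.

How it is judged:
By the outcome, as a careful person would: the job done as asked, in the order asked, and still so for the second after the job is handed in, with the robot touching nothing.
It also fails if it takes over 48 s, if anything falls off the work surface, if the arm or the gripper's body presses on something with over 40 N, if the wrist force passes 120 N, or if a joint passes its speed limit or range.

## Working session

There is one attempt and no reset: what is moved stays moved. The work goes in short steps, Python scripts to look and compute and a tool call to move; the robot and the scene stay as the last step left them, time stands still between calls to the robot, and variables do not carry over. Pictures are saved under pics/ and viewed, at most 10 in all, crops included, and the job is handed in when it is done.

Besides the shell and the picture viewer there is one more tool, called as a command line: name --argument value ..., lists and objects as JSON in quotes. move_arm: Moves the arm, as the interface text tells. Its arguments: {"type":"object","properties":{"commands":{"type":"array","items":{"type":"array"}}},"required":["commands"]}

```bash
mkdir -p pics
cat > h.py <<'E'
import numpy as np, cv2
from cell import env, read_camera, search_frame, cut_out
def ray(p,uv):
    K=np.array([[p['fx'],0,p['cx']],[0,p['fy'],p['cy']],[0,0,1.]])
    R=cv2.Rodrigues(np.array(p['rvec'],float))[0]; t=np.array(p['tvec'],float).ravel()
    d=R.T@np.linalg.inv(K)@np.array([uv[0],uv[1],1.]); return -R.T@t, d/np.linalg.norm(d)
def at_z(p,uv,z):
    o,d=ray(p,uv); return o+d*(z-o[2])/d[2]
def tri(rs):
    A=sum(np.eye(3)-np.outer(d,d) for o,d in rs); b=sum((np.eye(3)-np.outer(d,d))@o for o,d in rs)
    return np.linalg.solve(A,b)
def proj(p,X):
    K=np.array([[p['fx'],0,p['cx']],[0,p['fy'],p['cy']],[0,0,1.]])
    return cv2.projectPoints(np.float64(X).reshape(-1,1,3),np.float64(p['rvec']),np.float64(p['tvec']),K,None)[0].reshape(-1,2)
E
python3 - <<'E'
from h import *
P={n:read_camera(n) for n in('scene','top')}
for n,p in P.items():
    cv2.imwrite(f'pics/{n}1.png',p['image'][:,:,::-1])
    print(n,ray(p,(320,240)))
    for th in('stem','rail','stop','spare_stem'):
        for r in search_frame(th,p)[:3]: print(th,np.round(r['at'],1),round(r['confidence'],2))
E
```

```text
scene (array([1488.87685222, -173.20292689,  964.72516148]), array([-0.74914334,  0.12881708, -0.64976181]))
stem [271.7 266.5] 0.95
rail [317.5 291.5] 0.79
stop [315.2 293.2] 0.75
spare_stem [126.6 265.5] 0.83
top (array([ 377.33168887,    3.79703436, 1339.99730947]), array([ 0.15383971,  0.00371595, -0.98808883]))
stem [386.8 212.1] 0.58
rail [332.3 242.7] 0.7
stop [333.4 243.3] 0.9
spare_stem [525.7 218.9] 0.78
```

View pics/scene1.png

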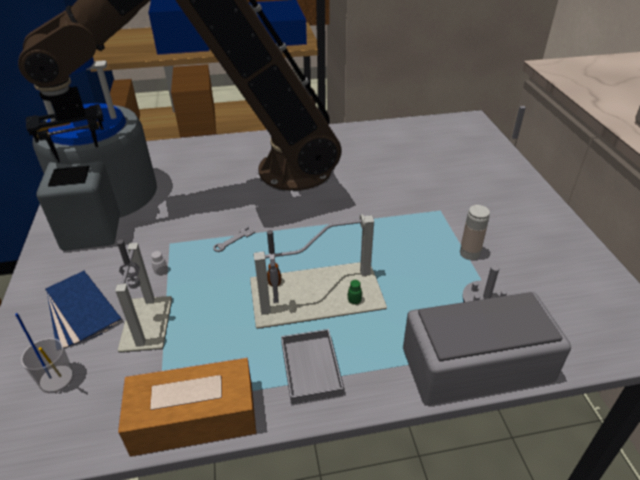

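View pics/top1.png

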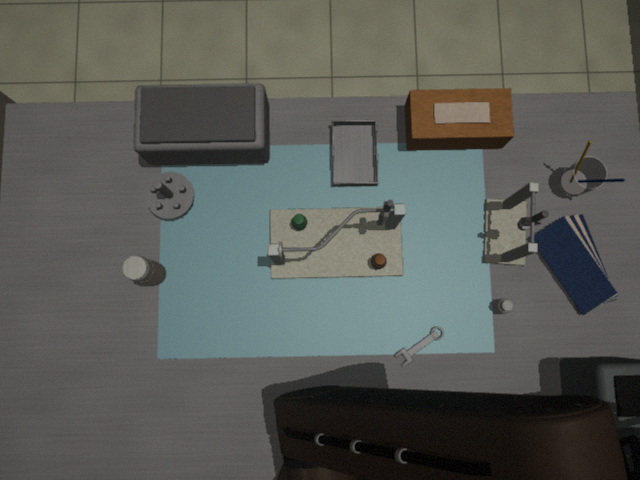

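The scene view shows the bent rail in the middle, with the hanger at about (271,250) by the plain left pillar, and the spare hanger at (127,265). The top view shows the tray corners near (270,209), (402,207), (403,277) and (271,278), with the hanger end at the right, so the rail's x points along world +y.

```bash
cat > m.py <<'E'
from h import *
from scipy.optimize import least_squares
top=read_camera('top'); sc=read_camera('scene')
rod=np.array([[-120,-40,185],[-46,-40,185],[-35,-35,185],[35,35,185],[46,40,185],[118,40,185.]])
C=np.array([[-160,-85,10],[160,-85,10],[160,85,10],[-160,85,10.]])
def W(q,X): 
    c,s=np.cos(q[2]),np.sin(q[2]); X=np.atleast_2d(X); return np.c_[q[0]+c*X[:,0]-s*X[:,1],q[1]+s*X[:,0]+c*X[:,1],X[:,2]]
px=np.array([[402,207],[270,209],[271,278],[403,277.]])
# refine corners
g=cv2.cvtColor(top['image'],cv2.COLOR_RGB2GRAY)
px2=cv2.cornerSubPix(g,np.float32(px).reshape(-1,1,2),(4,4),(-1,-1),(3,30,.01)).reshape(-1,2); print(px2)
c=at_z(top,px.mean(0),10)
q=least_squares(lambda q:(proj(top,W(q,C))-px2).ravel(),[c[0],c[1],np.pi/2],loss='soft_l1').x
print('rail',q,'res',np.round(proj(top,W(q,C))-px2,1).tolist())
print('stop',W(q,[118,40,185])); np.save('q.npy',q)
for n,p,cr in(('top',top,(240,180,190,120)),('scene',sc,(230,200,180,135))):
    x,y,w,h=cr; k=4; im=cv2.resize(p['image'][y:y+h,x:x+w,::-1],None,fx=k,fy=k,interpolation=cv2.INTER_CUBIC)
    for X,col in((rod,(0,0,255)),(C[[0,1,2,3,0]],(255,0,0))):
        u=((proj(p,W(q,X))-[x,y]+.5)*k).astype(np.int32); cv2.polylines(im,[u],False,col,1)
    cv2.imwrite(f'pics/{n}2.png',im)
rs=[]
for n,p in(('top',top),('scene',sc)):
    r=cut_out('stem',p)[0]; m=r['region']; ys,xs=np.nonzero(m); print(n,r['at'],r['confidence'],xs.min(),xs.max(),ys.min(),ys.max(),m.sum())
    for y in range(ys.min(),ys.max()+1,2): print(y,xs[ys==y].min(),xs[ys==y].max(),end='; ')
    print()
E
python3 m.py
```

```text
[[403.12268 203.76282]
 [269.68152 210.07089]
 [270.53555 278.06216]
 [402.80713 275.3683 ]]
rail [579.60758081 -30.52153142   1.57710891] res [[-2.4, 1.8], [0.1, -1.2], [0.1, 0.3], [1.1, -0.4]]
stop [[538.86349797  87.22361588 185.        ]]
top [383.8, 212.4] 0.57 377 392 200 224 185
200 388 390; 202 384 392; 204 383 392; 206 383 391; 208 383 390; 210 383 389; 212 381 387; 214 379 387; 216 379 387; 218 378 386; 220 378 384; 222 377 382; 224 379 379; 
scene [271.4, 269.9] 0.9 267 278 230 302 484
230 268 271; 232 267 272; 234 267 273; 236 267 273; 238 267 273; 240 267 273; 242 268 273; 244 268 273; 246 268 273; 248 268 274; 250 269 274; 252 269 274; 254 269 273; 256 270 273; 258 270 274; 260 270 274; 262 270 274; 264 270 274; 266 270 275; 268 269 276; 270 269 277; 272 269 277; 274 269 277; 276 269 278; 278 269 278; 280 269 278; 282 270 278; 284 271 278; 286 271 278; 288 272 277; 290 273 277; 292 273 277; 294 273 277; 296 273 278; 298 273 278; 300 273 278; 302 274 277;
```

View pics/top2.png

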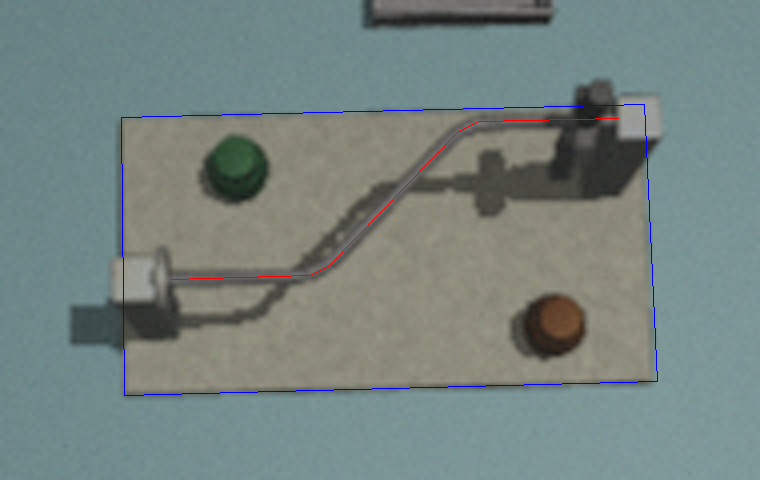

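View pics/scene2.png

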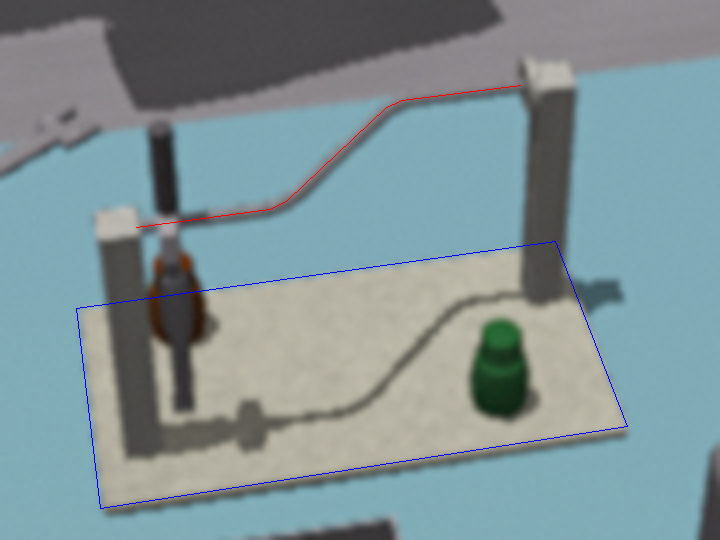

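```bash
cat > s.py <<'E'
from h import *
from m import W
E
python3 - <<'E'
from h import *
q=np.load('q.npy'); s=env.state()
print({k:np.round(s[k],3) for k in('t','eef_pos','tcp_rot','opening','joints')})
sc=read_camera('scene'); top=read_camera('top')
print('scene mid z224',at_z(sc,(271.2,242),224),'scene top z254',at_z(sc,(270.4,231.5),254),'base z194',at_z(sc,(272.3,252.5),194))
print('top: top z254',at_z(top,(389.5,202.5),254))
c,si=np.cos(q[2]),np.sin(q[2])
for X in([-120,-40],[-100,-40],[-40,-40],[40,40],[118,40],[113,40]): print(X,np.round([q[0]+c*X[0]-si*X[1],q[1]+si*X[0]+c*X[1]],1))
from scipy.spatial.transform import Rotation as R
M=R.from_euler('xyz',s['tcp_rot']).as_matrix(); print(np.round(M,3))
E
```

```text
{'t': np.float64(0.7), 'eef_pos': array([ 151.474, -606.354,  404.761]), 'tcp_rot': array([ 3.142, -0.   ,  0.245]), 'opening': np.float64(1.0), 'joints': array([-1.432,  0.491,  1.559,  0.   ,  1.092, -0.106])}
scene mid z224 [ 621.04000861 -131.1224269   224.        ] scene top z254 [ 621.74581544 -130.78426868  254.        ] base z194 [ 621.63962229 -130.88348614  194.        ]
top: top z254 [ 619.48929193 -132.29445248  254.        ]
[-120, -40] [ 620.4 -150.3]
[-100, -40] [ 620.2 -130.3]
[-40, -40] [619.9 -70.3]
[40, 40] [539.4   9.2]
[118, 40] [538.9  87.2]
[113, 40] [538.9  82.2]
[[ 0.97   0.242  0.   ]
 [ 0.242 -0.97  -0.   ]
 [ 0.     0.    -1.   ]]
```

move_arm --commands '[[[0,0,0.8],0,1],[[0,0,0.8],0,1],[[0,0,0.8],0,1],[[0,0,0.8],0,1],[[0,0,0],0,1]]'

```text
t: 1.22
eef_pos: [151.5, -606.2, 505.7]
tcp_rot: [3.135, 0.001, 0.245]
ft_force: [-0.0, 0.0, 0.9]
opening: 0.998
grip_force: 0.0
```

move_arm --commands '[[[0.78,0.79,0],-0.153,1],[[0.78,0.79,0],-0.153,1],[[0.78,0.79,0],-0.153,1],[[0.78,0.79,0],-0.153,1],[[0.78,0.79,0],-0.153,1],[[0.78,0.79,0],-0.153,1],[[0.78,0.79,0],-0.153,1],[[0.78,0.79,0],-0.153,1],[[0.78,0.79,0],-0.153,1],[[0.78,0.79,0],-0.153,1],[[0.78,0.79,0],-0.153,1],[[0.78,0.79,0],-0.153,1],[[0.78,0.79,0],-0.153,1],[[0.78,0.79,0],-0.153,1],[[0.78,0.79,0],-0.153,1],[[0.78,0.79,0],-0.153,1],[[0.78,0.79,0],-0.153,1],[[0.78,0.79,0],-0.153,1],[[0.78,0.79,0],-0.153,1],[[0.78,0.79,0],-0.153,1]]'

```text
t: 2.88
eef_pos: [620.5, -130.9, 500.3]
tcp_rot: [-3.142, 0.0, -0.0]
ft_force: [-0.2, -0.1, 0.2]
opening: 1.003
grip_force: 0.0
```

move_arm --commands '[[[0,0,0],0,1],[[0,0,0],0,1]]'

```text
t: 3.05
eef_pos: [620.2, -131.1, 499.7]
tcp_rot: [-3.141, 0.001, 0.003]
ft_force: [-0.1, 0.0, -1.1]
opening: 1.0
grip_force: 0.0
```

move_arm --commands '[[[0,0,-0.6],0,1],[[0,0,-0.6],0,1],[[0,0,-0.6],0,1],[[0,0,-0.6],0,1],[[0,0,-0.5],0,1],[[0,0,-0.3],0,1],[[0,0,0],0,1],[[0,0,0],0,-0.4]]'

```text
t: 3.72
eef_pos: [619.3, -133.0, 405.0]
tcp_rot: [3.141, 0.0, -0.001]
ft_force: [-0.3, 0.3, 0.4]
opening: 0.972
grip_force: 0.0
```

Run:
```python
from h import *
for n,(x,y,w,h) in(('scene',(200,160,150,130)),):
    p=read_camera(n); cv2.imwrite(f'pics/{n}3.png',cv2.resize(p['image'][y:y+h,x:x+w,::-1],None,fx=4,fy=4,interpolation=cv2.INTER_CUBIC))
    s=env.state(); print(s['eef_pos'],s['opening'],proj(p,np.array(s['eef_pos'])-[0,0,171]))
```

```text
[ 619.39183434 -132.84708     405.61986764] 0.9352673836098354 [[269.96910344 237.87136578]]
```

View pics/scene3.png

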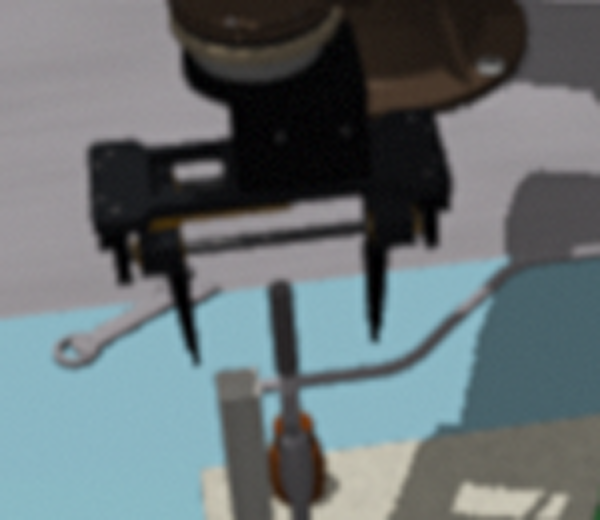

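The crop shows the stem (about (283,330)) midway between the open fingers (195 and 375) and just in front of the pillar, so I'm closing.

move_arm --commands '[[[0,0,0],0,-1],[[0,0,0],0,-1],[[0,0,0],0,-1],[[0,0,0],0,-1],[[0,0,0],0,-1],[[0,0,0],0,-1],[[0,0,0],0,-1],[[0,0,0],0,-1],[[0,0,0],0,-1],[[0,0,0],0,-1],[[0,0,0],0,-1],[[0,0,0],0,-1]]'

```text
t: 4.77
eef_pos: [619.5, -132.4, 404.8]
tcp_rot: [3.142, -0.0, -0.0]
ft_force: [-0.3, 1.1, -0.5]
opening: 0.142
grip_force: 30.0
```

move_arm --commands '[[[0,0,0.17],0,-1],[[0,0,0.17],0,-1],[[0,0,0],0,-1],[[0,0.38,0],0,-1],[[0,0.38,0],0,-1],[[0,0.39,0],0,-1],[[0,0.39,0],0,-1],[[0,0,0],0,-1],[[0,0,0],0,-1]]'

```text
t: 5.52
eef_pos: [619.5, -84.9, 415.0]
tcp_rot: [3.141, -0.0, 0.002]
ft_force: [0.1, -0.5, -2.0]
opening: 0.141
grip_force: 30.0
```

move_arm --commands '[[[-0.02,0.097,0],0.98,-1],[[-0.02,0.097,0],0.98,-1],[[-0.02,0.097,0],0.98,-1],[[-0.02,0.097,0],0.98,-1],[[-0.02,0.097,0],0.98,-1],[[-0.053,0.081,0],0.98,-1],[[-0.053,0.081,0],0.98,-1],[[-0.053,0.081,0],0.98,-1],[[-0.053,0.081,0],0.98,-1],[[-0.053,0.081,0],0.98,-1],[[0,0,0],0,-1],[[0,0,0],0,-1]]'

```text
t: 6.52
eef_pos: [608.6, -59.6, 415.0]
tcp_rot: [3.141, 0.0, 0.782]
ft_force: [-0.3, 0.0, -1.4]
opening: 0.142
grip_force: 30.0
```

Run:
```python
from h import *
x,y,w,h=(200,160,180,140)
p=read_camera('scene'); cv2.imwrite('pics/scene4.png',cv2.resize(p['image'][y:y+h,x:x+w,::-1],None,fx=4,fy=4,interpolation=cv2.INTER_CUBIC))
```

```text
(no output)
```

View pics/scene4.png

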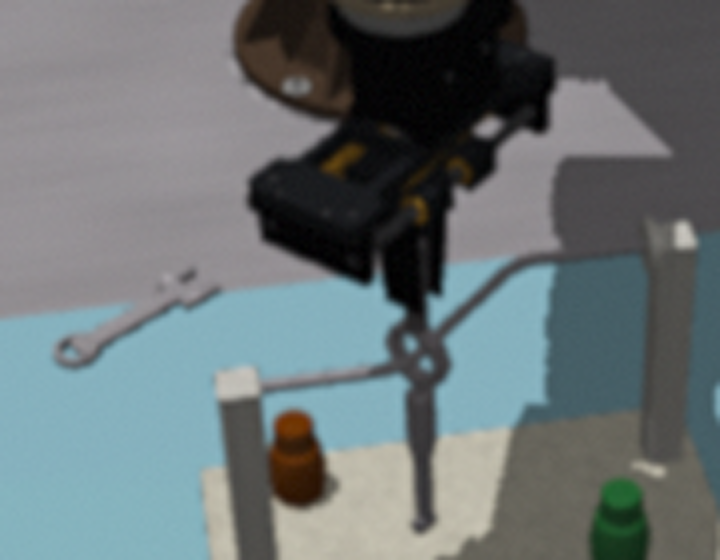

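The crop shows the eye (418,355) turned with the bend and the rod passing through its middle. The force is only the hanger's weight, so I'm continuing.

move_arm --commands '[[[-0.39,0.383,0],0,-1],[[-0.39,0.383,0],0,-1],[[-0.39,0.383,0],0,-1],[[-0.39,0.383,0],0,-1],[[-0.38,0.383,0],0,-1],[[0,0,0],0,-1],[[0,0,0],0,-1]]'

```text
t: 7.15
eef_pos: [550.4, -1.9, 415.3]
tcp_rot: [3.141, -0.0, 0.783]
ft_force: [0.5, 0.0, -1.9]
opening: 0.144
grip_force: 30.0
```

move_arm --commands '[[[-0.053,0.081,0],-0.98,-1],[[-0.053,0.081,0],-0.98,-1],[[-0.053,0.081,0],-0.98,-1],[[-0.053,0.081,0],-0.98,-1],[[-0.053,0.081,0],-0.98,-1],[[-0.02,0.097,0],-0.98,-1],[[-0.02,0.097,0],-0.98,-1],[[-0.02,0.097,0],-0.98,-1],[[-0.02,0.097,0],-0.98,-1],[[-0.02,0.097,0],-0.98,-1],[[0,0,0],0,-1],[[0,0,0],0,-1]]'

```text
t: 8.15
eef_pos: [539.9, 24.2, 414.9]
tcp_rot: [3.141, -0.0, 0.001]
ft_force: [0.0, -0.6, -2.3]
opening: 0.141
grip_force: 30.0
```

move_arm --commands '[[[0,0.35,0],0,-1],[[0,0.35,0],0,-1],[[0,0.35,0],0,-1],[[0,0.35,0],0,-1],[[0,0.3,0],0,-1],[[0,0,0],0,-1],[[0,0,0],0,-1]]'

```text
t: 8.73
eef_pos: [539.3, 76.4, 414.9]
tcp_rot: [3.141, 0.0, 0.002]
ft_force: [0.4, -0.0, -1.7]
opening: 0.142
grip_force: 30.0
```

Run:
```python
from h import *
x,y,w,h=(260,160,160,130)
p=read_camera('scene'); cv2.imwrite('pics/scene5.png',cv2.resize(p['image'][y:y+h,x:x+w,::-1],None,fx=4,fy=4,interpolation=cv2.INTER_CUBIC))
```

```text
(no output)
```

View pics/scene5.png

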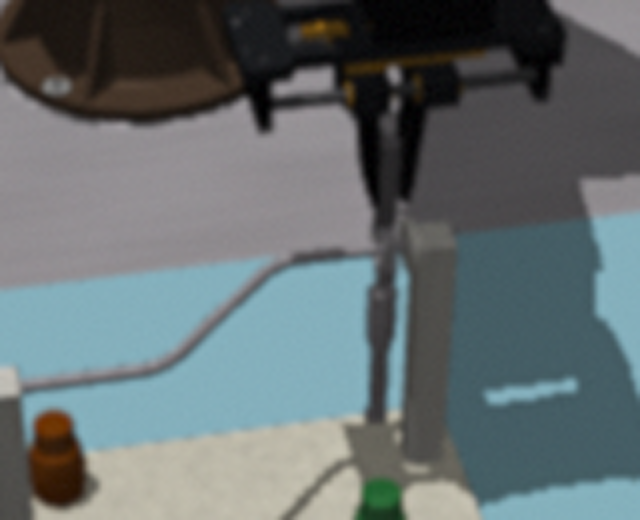

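The crop shows the hanger (383,260) on the last leg, a few mm short of the disc at about 403. I'll creep forward and watch the force.

move_arm --commands '[[[0,0.05,-0.1],0,-1],[[0,0.05,-0.1],0,-1],[[0,0.03,0],0,-1],[[0,0,0],0,-1],[[0,0,0],0,-1]]'

```text
t: 9.2
eef_pos: [539.5, 79.5, 408.9]
tcp_rot: [3.141, 0.0, -0.0]
ft_force: [-0.1, 0.2, -1.1]
opening: 0.143
grip_force: 30.0
```

move_arm --commands '[[[0,0.04,0],0,-1],[[0,0,0],0,-1],[[0,0,0],0,-1]]'

```text
t: 9.45
eef_pos: [539.4, 80.8, 409.1]
tcp_rot: [3.142, -0.0, 0.0]
ft_force: [0.0, -0.4, -1.5]
opening: 0.14
grip_force: 30.0
```

move_arm --commands '[[[0,0.04,0],0,-1],[[0,0,0],0,-1],[[0,0,0],0,-1]]'

```text
t: 9.7
eef_pos: [539.4, 82.0, 409.0]
tcp_rot: [3.141, -0.0, 0.0]
ft_force: [0.0, -0.7, -2.4]
opening: 0.142
grip_force: 30.0
```

move_arm --commands '[[[0,0.04,0],0,-1],[[0,0,0],0,-1],[[0,0,0],0,-1]]'

```text
t: 9.95
eef_pos: [539.4, 82.7, 409.0]
tcp_rot: [3.14, 0.0, 0.0]
ft_force: [-0.7, -6.3, -0.5]
opening: 0.145
grip_force: 30.0
```

move_arm --commands '[[[0,0,-0.06],0,-1],[[0,0,-0.06],0,-1],[[0,0,0],0,-1],[[0,0,0],0,-1]]'

```text
t: 10.28
eef_pos: [539.6, 82.6, 405.3]
tcp_rot: [3.14, -0.0, 0.0]
ft_force: [2.0, -7.3, -2.9]
opening: 0.139
grip_force: 30.0
```

move_arm --commands '[[[0,-0.01,-0.03],0,-1],[[0,0,0],0,-1],[[0,0,0],0,-0.66],[[0,0,0],0,-0.6],[[0,0,0],0,-0.5],[[0,0,0],0,-0.4],[[0,0,0],0,-0.3],[[0,0,0],0,-0.2],[[0,0,0],0,0],[[0,0,0],0,0],[[0,0,0],0,0]]'

```text
t: 11.2
eef_pos: [539.4, 82.9, 404.5]
tcp_rot: [3.141, 0.0, 0.0]
ft_force: [0.0, -0.9, -0.3]
opening: 0.492
grip_force: 0.0
```

Run:
```python
from h import *
x,y,w,h=(280,160,140,130)
p=read_camera('scene'); cv2.imwrite('pics/scene6.png',cv2.resize(p['image'][y:y+h,x:x+w,::-1],None,fx=4.5,fy=4.5,interpolation=cv2.INTER_CUBIC))
```

```text
(no output)
```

View pics/scene6.png

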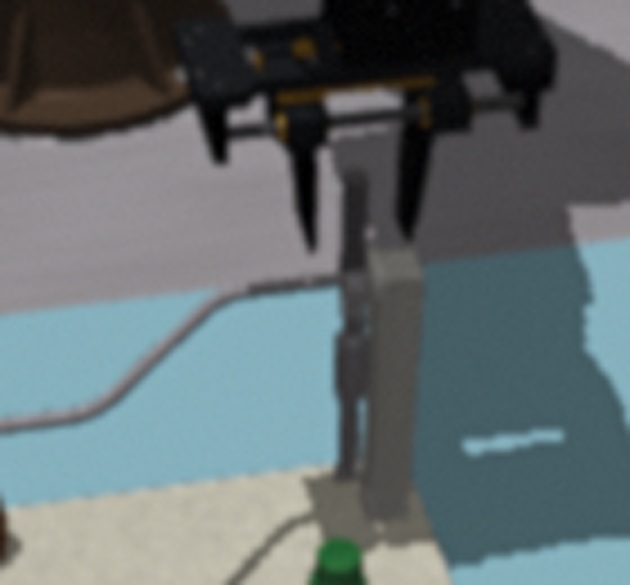

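The crop shows the hanger released, upright at (355,300) and close to the disc, with both fingers clear. I'm withdrawing upward.

move_arm --commands '[[[0,0,0],0,0.3],[[0,0,0],0,0.3],[[0,0,0.2],0,0.3],[[0,0,0.6],0,0.3],[[0,0,0.8],0,0.3],[[0,0,0.8],0,0.3],[[0,0,0.8],0,0.3],[[0,0,0.8],0,0.3],[[-0.5,0,0.5],0,0.3],[[-0.5,0,0],0,0.3],[[-0.5,0,0],0,0.3],[[0,0,0],0,0.3],[[0,0,0],0,0.3],[[0,0,0],0,0.3],[[0,0,0],0,0.3],[[0,0,0],0,0.3],[[0,0,0],0,0.3],[[0,0,0],0,0.3]]'

```text
t: 12.75
eef_pos: [494.7, 82.9, 539.2]
tcp_rot: [3.141, 0.0, -0.0]
ft_force: [-0.7, -0.6, 0.3]
opening: 0.647
grip_force: 0.0
```

Run:
```python
from h import *
x,y,w,h=(300,190,100,110)
for i in range(2):
    p=read_camera('scene')
    r=cut_out('stem',p)[0]; ys,xs=np.nonzero(r['region']); print(r['at'],r['confidence'],ys.min(),ys.max())
    for a in (ys.min()+1,ys.min()+11,ys.max()-2): print(a,xs[ys==a].mean())
print('expected stem mid/top/bottom px',proj(p,[[538.9,82.2,224],[538.9,82.2,254],[538.9,82.2,40]]))
cv2.imwrite('pics/scene7.png',cv2.resize(p['image'][y:y+h,x:x+w,::-1],None,fx=5,fy=5,interpolation=cv2.INTER_CUBIC))
```

```text
[356.9, 232.5] 0.65 199 266
200 358.5
210 358.5
264 356.5
[358.5, 235.0] 0.62 198 267
199 358.5
209 359.0
265 356.5
expected stem mid/top/bottom px [[358.23147167 208.08701598]
 [358.68395801 197.70378332]
 [355.7361878  265.34645309]]
```

View pics/scene7.png

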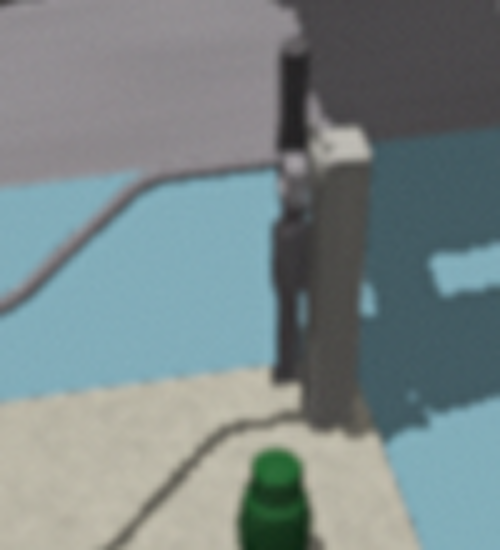

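The crop shows the hanger upright and still, with its eye (293,170) against the disc. The stem middle, top and bottom are within about 1 px of where they should be, so I'm handing in.

```bash
python3 -c "
from cell import env
print(env.job_done())"
```

```text
the job is handed in; nothing more can be done
None
```

The handpiece hanger went round both bends and was left hanging upright and still against the stop disc, the spare hanger was left alone, and the job was handed in at about 13 s.

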